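# Knock the worn bushing out of a handpiece shell

## Task

Take the knock-out rod (the one with the straight round wooden handle) from its storage tube and push it down through the bore of the clamped handpiece shell until the seated brass bushing drops into the catch tray below. Then draw the rod out and put it back in its own storage tube, fully home with the handle resting on the rim, leaving the bushing in the tray, the mushroom-headed rod in its holder and everything else on the bench where it is.

Things in the scene. Friction and masses are not known exactly. Their poses are not given: they have to be found in the camera images.
- fixture: fixed fixture: dark steel catch tray (110 x 70 mm, rim 18 mm high) with two steel cheeks 95 mm high clamping an upright aluminium handpiece shell, 50 mm outside diameter, from 45 to 111 mm above the bench, over the tray. Origin: centre of the underside, on the bore's axis; z up; x along the tray's long side, y from cheek to cheek
- bore_mouth (a point): centre of the vertical through bore at the shell's top face, 111 mm above the bench. From the top: conical lead-in 22 mm wide, narrowing to 15 mm over 5 mm; 15 mm diameter down to 81 mm above the bench; then a 21 mm counterbore, open at the bottom (45 mm), in which the bushing sits against the step
- tray_floor (a point): centre of the catch tray's floor, under the bore, 6 mm above the bench
- bushing: brass bushing, 20 mm diameter, 22 mm long, about 50 g, in the shell's counterbore, its top face 30 mm below bore_mouth; origin: centre of its lower end, z along its axis. Hidden spring balls hold it: a push of 5 to 15 N starts it, then it drags with 2 to 7 N, and drops out once the rod's tip is about 62 mm below bore_mouth
- bushing_center (a point): middle of the bushing
- ejector: knock-out rod, upright in tube: steel shaft 12 mm thick, 70 mm long, then a straight round wooden handle 26 mm thick, 50 mm long, brass ring at its lower end; about 110 g. Origin: centre of the tip's end face; z up to the handle. The handle's flat lower shoulder (70 mm above the tip) stops on the rim of tube or shell; on the shell the tip is then 70 mm below bore_mouth
- ejector_tip (a point): centre of the shaft's lower end face
- ejector_grip (a point): on the rod's axis 100 mm above the tip, the middle-upper part of the handle, where it can be gripped from above
- tube: fixed storage tube of the knock-out rod: upright aluminium tube on a 62 mm square, 15 mm thick wooden foot, rim 95 mm above the bench, 31 mm across. Inside 15 mm diameter, 80 mm deep, with a lead-in cone 22 mm wide, 5 mm deep. Origin: centre of the foot's underside, z up. With the rod fully home (shoulder on the rim) its tip is 25 mm above the bench
- tube_mouth (a point): centre of the tube at its rim, 95 mm above the bench
- wide_tube: fixed storage holder of the other rod, like tube but 39 mm across at the rim, 23 mm inside. Origin: centre of the foot's underside
- gauge_ring: bystander, leave alone: steel gauge plug, a 28 mm disc 18 mm high; origin at the middle of its underside
- bench_block: bystander, leave alone: small steel bench block, 30 x 30 x 16 mm; origin at the middle of its underside
- hammer: bystander, leave alone: hammer, wooden handle, 260 mm, lying; origin at the middle of its underside
- jar: bystander, leave alone: amber glass jar with a steel lid, 48 mm across, 50 mm high; origin at the middle of its underside
- dish: bystander, leave alone: white ceramic dish, 70 mm across, 26 mm high; origin at the middle of its underside
- handpiece: bystander, leave alone: aluminium hand grinder, 140 mm long, lying; origin at the middle of its underside
- file: bystander, leave alone: file with a dark wooden handle, 240 mm long, lying; origin at the middle of its underside
- fat_rod: the other rod, which must stay in its holder: steel shaft 20 mm thick (too thick for the shell's bore), with a wooden mushroom head 44 mm across, its top 137 mm above the bench; it stands in the holder wide_tube. Origin: centre of its tip's end face
Not all that is in view belongs to the job. Leave any blue or turquoise look-alike of the ejector alone. Leave any pink look-alike of the tube alone.

How it is judged:
By the outcome, as a careful person would: the job done as asked, in the order asked, and still so for the second after the job is handed in, with the robot touching nothing.
It also fails if it takes over 56 s, if anything falls off the work surface, if the arm or the gripper's body presses on something with over 40 N, if the wrist force passes 120 N, or if a joint passes its speed limit or range.

## Robot

A 6-joint arm with a two-finger parallel gripper is mounted at the origin on the work surface. World frame = base frame: x ahead of the robot, y to its left, z up, the work surface at z = 0. Lengths are in mm, angles in rad, forces in N, time in s.
With the tool pointing down it reaches from about 350 to 725 mm from the base axis. Payload 6 kg.
Tool frame: the origin (TCP) lies between the finger pads; the fingertips stand 14 mm ahead of it and the grasp point (between the pads) lies 5 mm behind it; z points along the fingers, y is the line along which they close (so a half turn about z gives the same grasp; the last joint's range is limited). The gripper opens to 85 mm and grips with 20 to 120 N. Pads are 22 mm wide; open, the fingers measure 114 mm over their backs; the gripper's body (76 mm by 85 mm) begins 54 mm behind the grasp point. The pads swing forward as they close: fully open they stand 13 mm farther back than shut.
Start: joints at [-0.808, 0.04, 0.085, 0, -1.615, -0.334], TCP at [249.474, -545.653, 245.261] pointing down, gripper open.
Joint ranges: [-2.56, 2.56], [-1.29, 2.01], [-1.08, 1.49], [-3.29, 1.98], [-2.81, -0.18], [-2.99, 2.99]. Speed limits (rad/s): [2.57, 2.57, 3.01, 3.14, 3.14, 3.14].

## Interface

Orientations are given as a rotation vector (axis times angle).
In Python, from rig import read_state, snapshot, camera_params, close_job, masks_of, mark_of gives the robot as it stands.
- The arm moves only by the tool send_rows, never from a script. Its argument "deltas" is one flat list of numbers, 7 for each row, row after row: the finger opening in cm, from 0 to 8.54, then the shift along the tool's x, y, z in cm, then the turn, a rotation vector about the tool's x, y, z in degrees. In form: [fingers, x, y, z, ax, ay, az, fingers, x, y, z, ax, ay, az, ...]. A call has 1 to 12 rows; each row shifts and turns the commanded pose from where the row before left it, along the tool's axes as they then stand; what a row does not reach is not made up. A row lasts 1/12 s, in which the tool goes at most 41.7 mm and 7.16 degrees, less where a joint would pass 70% of its speed; a pose out of reach is approached as far as the arm can. A call with a gripper value outside its range is refused whole. The fingers move at their own pace and stop on an object; "force" is the grip in N (left out, the last holds). Time passes only in rows, so rows that do not move let the fingers close. It gives the time, the measured TCP pose, the force, the opening and the grip force at its end, in the units of the state.
- read_state(): the state, without advancing time (a new reading comes with each control period).
- snapshot(name): name is "scene" or "side" or "wrist"; returns (picture, depth): 400x640x3 uint8, red, green, blue; 400x640 float32, mm along the optical axis (not along the pixel's ray), 0 where there is no reading.
- camera_params(name): a dict with "camera_matrix" (3x3 intrinsics, pixels), "pose" (4x4, takes a point from camera to world coordinates); the wrist camera has in their place "hand_eye" (4x4, takes a point from camera to tool coordinates, whose origin is the TCP and whose axes are the flange's). Camera axes: x right, y up, looking along -z (the intrinsics and any distortion apply to the point x, -y, -z); pixel columns grow to the right and rows downward; lengths in mm; the calibration is good to about 2 mm. The wrist camera is an equidistant fisheye: a pixel r from the principal point sees the ray r / f radians off the axis. A picture is of the moment at which its call begins: read the wrist's pose just before it. camera_params takes no time and is no camera call.
- close_job(): hands the job in; it is judged then, once.
Trained networks look in the newest picture that a camera, given by its name, has taken for a name from the list of things; names that differ only in an ending like _2 or _b are one class to them, and where a whole thing is asked for, a point or a joint stands for the part that bears it (a point fixed in the world has none). Each returns a list of dicts, best first, with "conf" (0 to 1); they miss things now and then, are a little off and sometimes report something else, mostly with a low value. They report only what shows in the picture. A call takes as long as a camera call. They do not tell look-alikes from the thing itself.
- masks_of(camera, name): "region" (400x640 bool, what is visible of it) and "extent" ([left, top, right, bottom] in pixels, round what is visible of it).
- mark_of(camera, name): "position" ([column, row] in pixels: a listed point, or the origin of a listed thing).
The state is a dict: "time": time; "q": joint angles; "qd": joint speeds; "joint_efforts": joint torques, N m; "eef_pos": TCP position; "ee_rot": TCP orientation; "ft_force": force on the tool from outside, world axes, zero at the start; "ft_torque": the same for the moment, N m; "grip_width": opening from 0.0 (shut) to 1.0 (fully open); "gripper_force": force on a finger pad.
Only numpy, scipy, OpenCV 4.12 (cv2) and the standard library are available. Lean on these libraries where they do the work, as an engineer would, in place of code of your own. Each camera call takes 0.05 s, during which the arm holds its last target. There are 200 camera calls.

## Working session

There is one attempt and no reset: what is moved stays moved. The work goes in short steps, Python scripts to look and compute and a tool call to move; the robot and the scene stay as the last step left them, time stands still between calls to the robot, and variables do not carry over. Pictures are saved under pics/ and viewed, at most 10 in all, crops included, and the job is handed in when it is done.

Besides the shell and the picture viewer there is one more tool, called after "Request:" as name(argument=value, ...) on one line, values as JSON. send_rows: Moves the arm, as the interface text tells. Its arguments: {"type":"object","properties":{"deltas":{"type":"array","items":{"type":"number"}},"force":{"type":"number"}},"required":["deltas"]}

```bash
mkdir -p pics; ls; cat > h.py <<'E'
import numpy as np, cv2
from rig import *
def ray(cam,px):
    P=camera_params(cam);K=np.array(P["camera_matrix"]);T=np.array(P["pose"])
    d=np.array(P.get("distortion",P.get("dist",np.zeros(5))),float)
    u=cv2.undistortPoints(np.array([[px]],float),K,d)[0,0]
    return T[:3,3],T[:3,:3]@np.array([u[0],-u[1],-1.])
def at_z(cam,px,z):
    o,d=ray(cam,px);return o+d*(z-o[2])/d[2]
def tri(p1,p2):
    (a,d),(b,e)=ray("scene",p1),ray("side",p2)
    d=d/np.linalg.norm(d);e=e/np.linalg.norm(e)
    s,t=np.linalg.lstsq(np.c_[d,-e],b-a,rcond=None)[0]
    return (a+s*d+b+t*e)/2,np.linalg.norm(a+s*d-b-t*e)
E
python3 - <<'E'
from h import *
np.set_printoptions(precision=1,suppress=True)
for c in ("scene","side"):
    im,d=snapshot(c);cv2.imwrite(f"pics/{c}.png",im[...,::-1]);np.save(f"pics/{c}d.npy",d)
    p=camera_params(c);print(c,p.keys(),np.array(p["pose"]).tolist())
    for n in ("ejector_grip","ejector_tip","tube_mouth","bore_mouth","fat_rod","tube","ejector","fixture","wide_tube"):
        print(n,[(np.round(m["position"],1).tolist(),round(m["conf"],2)) for m in mark_of(c,n)])
print(read_state()); print(camera_params("wrist"))
E
```

```text
pics
scene dict_keys(['camera_matrix', 'pose']) [[0.15491613307792784, -0.8009642580247143, 0.5783227896936975, 1099.481288933857], [0.9878726951699525, 0.11941859828085857, -0.09923072368117294, -69.42277363748151], [0.01041776606744903, 0.5866817329281303, 0.809750587772933, 856.9032849688679], [0.0, 0.0, 0.0, 1.0]]
ejector_grip [([268.1, 185.0], 0.74), ([313.7, 218.2], 0.64)]
ejector_tip [([319.4, 242.5], 0.74), ([270.2, 207.9], 0.71), ([216.6, 213.3], 0.7)]
tube_mouth [([180.6, 258.9], 0.85), ([304.9, 185.8], 0.65), ([452.3, 177.3], 0.65)]
bore_mouth [([404.9, 192.2], 0.83)]
fat_rod [([218.9, 214.0], 0.82)]
tube [([306.1, 211.6], 0.76), ([442.2, 201.1], 0.73), ([190.3, 277.7], 0.67)]
ejector [([315.4, 242.0], 0.62), ([271.2, 211.0], 0.55)]
fixture [([394.1, 215.8], 0.8)]
wide_tube [([217.3, 219.8], 0.66)]
side dict_keys(['camera_matrix', 'pose']) [[-0.7275202518573595, 0.4859819029429098, -0.4842890388491078, 128.80405740658028], [-0.6860661459558293, -0.5099183269257347, 0.5189378992120101, 476.2718294074179], [0.005246571329839465, 0.709792145544911, 0.7043916407880157, 752.594
[... 607 characters left out ...]
([399.1, 187.6], 0.62)]
{'time': 1.0, 'q': array([-0.8,  0. ,  0.1, -0. , -1.6, -0.3]), 'qd': array([ 0.,  0.,  0.,  0., -0., -0.]), 'joint_efforts': array([  0. , -36.8,  34.7,   6.9,  -0. ,   0. ]), 'eef_pos': array([ 249.5, -545.6,  245.3]), 'ee_rot': array([ 0.7, -3.1, -0. ]), 'ft_force': array([-0.4,  0.8,  1.2]), 'ft_torque': array([ 0., -0.,  0.]), 'gripper_force': 0.0, 'grip_width': 1.004150984510536}
{'camera_matrix': array([[309.7,   0. , 316.1],
       [  0. , 309.7, 200.8],
       [  0. ,   0. ,   1. ]]), 'hand_eye': array([[   0. ,    1. ,    0.3,   77.8],
       [   1. ,   -0. ,   -0. ,    0.4],
       [  -0. ,    0.3,   -1. , -128.7],
       [   0. ,    0. ,    0. ,    1. ]])}
```

View pics/scene.png

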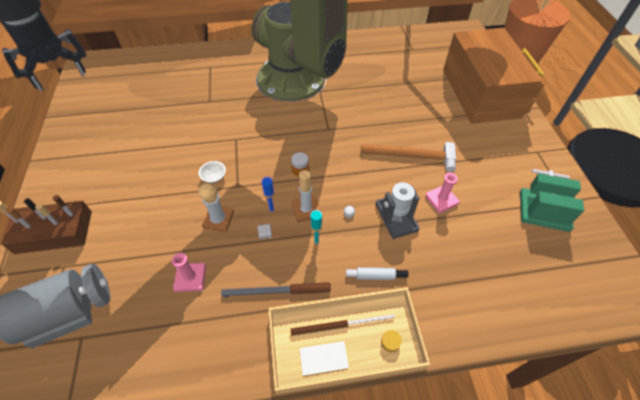

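View pics/side.png

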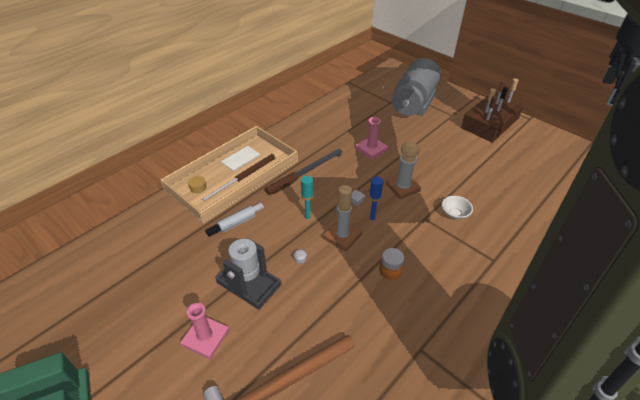

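The rod to take is the one with the wooden handle, standing in the aluminium tube at scene (305,190) / side (344,205). The others don't fit: turquoise look-alike at scene (316,222), blue one at (268,190), and the mushroom-head rod at (212,200). The pink tubes at scene (185,270) and (447,190) are decoys. The shell is at scene (403,192) / side (243,255). Next I'll take one enlarged crop and measure.

```bash
python3 - <<'E'
from h import *
np.set_printoptions(precision=1,suppress=True)
a=cv2.imread("pics/scene.png")[140:270,180:480];b=cv2.imread("pics/side.png")[160:310,210:430]
a=cv2.resize(a,(780,338),interpolation=3);b=cv2.resize(b,(380,259),interpolation=3)
o=np.zeros((600,780,3),np.uint8);o[:338]=a;o[340:599,:380]=b;cv2.imwrite("pics/crop.png",o)
print("bore tri",tri((404.9,192.2),(239.8,248.5)),at_z("scene",(404.9,192.2),111),at_z("side",(239.8,248.5),111))
print("mouth tri",tri((304.9,185.8),(342.9,211.3)))
def cloud(c):
    D=np.load(f"pics/{c}d.npy");P=camera_params(c);K=np.array(P["camera_matrix"]);T=np.array(P["pose"])
    v,u=np.indices(D.shape);p=np.stack([(u-K[0,2])/K[0,0]*D,-(v-K[1,2])/K[1,1]*D,-D],-1)
    W=p@T[:3,:3].T+T[:3,3];W[D==0]=np.nan;return W
C={c:cloud(c) for c in("scene","side")}
np.savez("pics/c.npz",**C)
for c,boxes in {"scene":{"rod":(292,163,322,222),"shell":(385,178,420,215),"turq":(308,208,325,246),"blue":(260,175,276,212),"fat":(195,180,232,230),"ring":(342,204,356,220),"jar":(290,152,310,172),"block":(256,224,272,240)},
 "side":{"rod":(330,183,360,250),"shell":(222,236,262,290),"turq":(298,174,316,222),"blue":(366,176,384,222),"fat":(392,138,420,196)}}.items():
  for n,(l,t,r,b) in boxes.items():
    W=C[c][t:b,l:r].reshape(-1,3);W=W[W[:,2]>8]
    print(c,n,len(W),"max z",np.percentile(W[:,2],[50,97,100]))
    for lo in (12,60,100,125,138):
        q=W[(W[:,2]>=lo)&(W[:,2]<lo+(20 if lo>12 else 40))]
        if len(q)>8: print("   z",lo,len(q),np.nanmean(q,0),q.min(0)[:2],q.max(0)[:2])
E
```

```text
bore tri (array([584.6, 205.5, 109.9]), np.float64(1.0064064733928253)) [585.6 205.6 111. ] [583.6 205.5 111. ]
mouth tri (array([520.3, -13.8,  89.7]), np.float64(7.71322219368295))
scene rod 1051 max z [ 41.6 146.2 149.1]
   z 12 564 [499.2 -20.5  22.8] [387.6 -50.9] [562.7  13.8]
   z 60 51 [537.5 -18.5  70.3] [531.3 -29.3] [541.1  -7.2]
   z 100 125 [584.8 -11.7 113.6] [530.3 -29.7] [635.6   5.9]
   z 125 77 [535.6 -18.5 137. ] [519.2 -30.6] [541.8  -5.8]
   z 138 98 [530.9 -18.  145. ] [517.7 -30.4] [541.8  -5.5]
scene shell 890 max z [ 94.4 112.8 115.7]
   z 12 65 [594.5 213.4  41.1] [581.7 167.1] [607.  240.3]
   z 60 156 [600.4 196.7  70.3] [574.6 162.5] [608.8 239.9]
   z 100 348 [585.9 201.2 109.6] [557.9 177.3] [609.  227.4]
scene turq 331 max z [ 89.9 122.1 123.2]
   z 12 100 [576.5  -5.8  22.1] [532.  -16.9] [630.5  13.8]
   z 60 23 [632.8  -6.4  75.5] [625.8 -17.5] [636.7   7.7]
   z 100 90 [629.4  -5.9 113.9] [611.8 -17.3] [636.4   5.9]
scene blue 275 max z [ 98.8 122.2 123.7]
   z 12 48 [ 518.  -103.9   32. ] [ 512.9 -109.7] [521.4 -98.5]
   z 60 29 [ 522.4 -103.7   7
[... 1329 characters left out ...]
24.2  -8.2  30.9] [613.3 -89.8] [728.8   1.4]
   z 60 42 [613.8   0.2  73.3] [606.2 -16.1] [628.5   7.7]
   z 100 119 [616.   -0.8 112.8] [605.9 -19. ] [631.3   8.7]
side blue 374 max z [ 93.  120.4 122.3]
   z 12 67 [ 508.6 -101.1   32.6] [ 504.3 -107. ] [516.9 -96.5]
   z 60 50 [506.2 -97.5  73.5] [ 497.7 -112.1] [523.8 -90.9]
   z 100 134 [507.9 -99.7 113.5] [ 497.5 -115.7] [523.8 -90.4]
side fat 965 max z [ 61.5 135.2 138.3]
   z 12 404 [ 514.2 -227.4   22.6] [ 486.1 -266.2] [ 553.6 -198.2]
   z 60 88 [ 515.8 -226.5   69.8] [ 504.4 -241.7] [ 535.8 -218.9]
   z 100 75 [ 514.3 -225.6  109.5] [ 500.1 -242.1] [ 534.8 -213.7]
   z 125 163 [ 518.  -231.4  131.6] [ 501.3 -252.1] [ 538.4 -217.4]
```

View pics/crop.png

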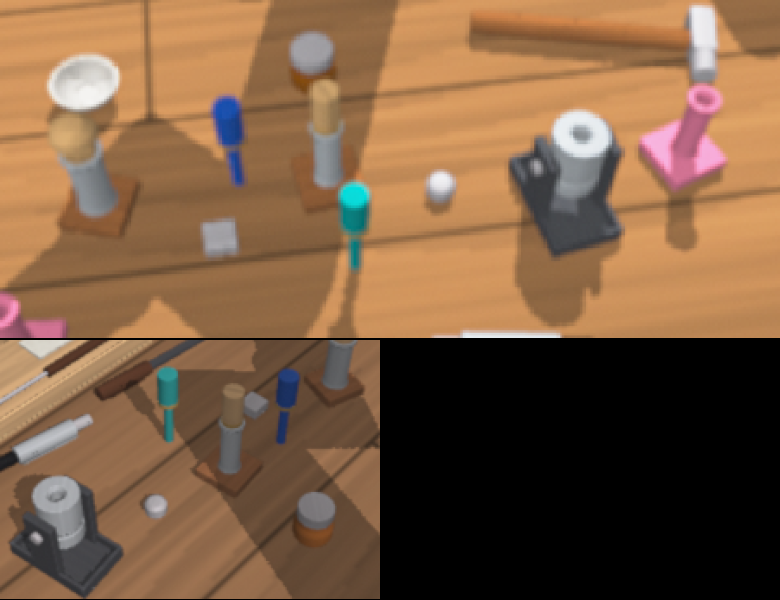

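```bash
cat >> h.py <<'E'
from scipy.spatial.transform import Rotation as Ro
def to(target,n=1):
    s=read_state();R=Ro.from_rotvec(s["ee_rot"])
    d=R.inv().apply(np.array(target)-s["eef_pos"])/10
    print("t",round(s["time"],2),"pos",np.round(s["eef_pos"],2),"axes",np.round(R.as_matrix(),3).tolist(),"F",np.round(s["ft_force"],1),"tool cm",np.round(d,3),"per row",np.round(d/n,3));return d
def wmap(pos,rv,px,z):
    P=camera_params("wrist");K=np.array(P["camera_matrix"]);H=np.array(P["hand_eye"])
    x=(np.array(px,float)-K[:2,2])/[K[0,0],K[1,1]];th=np.linalg.norm(x);x=x/th*np.sin(th)
    c=np.array([x[0],-x[1],-np.cos(th)]);R=Ro.from_rotvec(rv)
    d=R.apply(H[:3,:3]@c);o=R.apply(H[:3,3])+pos
    return o+d*(z-o[2])/d[2]
E
python3 - <<'E'
from h import *
to((583,203,245.3),21); to((527,-17,245.3),18)
E
```

```text
t 1.0 pos [ 249.47 -545.65  245.27] axes [[-0.909, -0.416, -0.0], [-0.416, 0.909, 0.0], [0.0, 0.0, -1.0]] F [-0.4  0.8  1.2] tool cm [-6.146e+01  5.422e+01  2.000e-03] per row [-2.927  2.582  0.   ]
t 1.0 pos [ 249.47 -545.65  245.27] axes [[-0.909, -0.416, -0.0], [-0.416, 0.909, 0.0], [0.0, 0.0, -1.0]] F [-0.4  0.8  1.2] tool cm [-47.22  36.54   0.  ] per row [-2.623  2.03   0.   ]
```

Request:
send_rows(deltas=[8.5,-2.9,2.6,0,0,0,0,8.5,-2.9,2.6,0,0,0,0,8.5,-2.9,2.6,0,0,0,0,8.5,-2.9,2.6,0,0,0,0,8.5,-2.9,2.6,0,0,0,0,8.5,-2.9,2.6,0,0,0,0,8.5,-2.9,2.6,0,0,0,0,8.5,-2.9,2.6,0,0,0,0,8.5,-2.9,2.6,0,0,0,0,8.5,-2.9,2.6,0,0,0,0,8.5,-2.9,2.6,0,0,0,0])

```text
time: 1.92
eef_pos: [421.0, -151.0, 245.7]
ee_rot: [-0.668, 3.068, -0.0]
ft_force: [0.7, 0.3, 0.0]
grip_width: 0.997
gripper_force: 0.0
```

Request:
send_rows(deltas=[8.5,-2.9,2.6,0,0,0,0,8.5,-2.9,2.6,0,0,0,0,8.5,-2.9,2.6,0,0,0,0,8.5,-2.9,2.6,0,0,0,0,8.5,-2.9,2.6,0,0,0,0,8.5,-2.9,2.6,0,0,0,0,8.5,-2.9,2.6,0,0,0,0,8.5,-2.9,2.6,0,0,0,0,8.5,-2.9,2.6,0,0,0,0,8.5,-2,2,0,0,0,0,8.5,0,0,0,0,0,0,8.5,0,0,0,0,0,0])

```text
time: 2.92
eef_pos: [570.6, 196.2, 244.1]
ee_rot: [0.671, -3.067, 0.001]
ft_force: [-0.9, -0.6, 0.2]
grip_width: 0.995
gripper_force: 0.0
```

```bash
python3 - <<'E'
from h import *
to((583,203,245.3)); s=read_state(); im,_=snapshot("wrist"); cv2.imwrite("pics/w1.png",im[...,::-1])
print(s["ft_force"])
for m in mark_of("wrist","bore_mouth"): print(m["position"],m["conf"],wmap(s["eef_pos"],s["ee_rot"],m["position"],111))
for n in ("tube_mouth","ejector_grip"):
  for m in mark_of("wrist",n): print(n,m["position"],m["conf"],wmap(s["eef_pos"],s["ee_rot"],m["position"],95 if n[0]=="t" else 125))
E
```

```text
t 2.92 pos [570.64 196.23 244.09] axes [[-0.909, -0.417, -0.002], [-0.417, 0.909, -0.001], [0.002, -0.0, -1.0]] F [-0.9 -0.6  0.2] tool cm [-1.405  0.099 -0.124] per row [-1.405  0.099 -0.124]
[-0.87873777 -0.61641398  0.15986239]
[317.3, 207.3] 0.57 [581.40087075 202.92116087 111.        ]
[225.5, 251.4] 0.55 [660.3946713  140.72659259 111.        ]
tube_mouth [444.5, 224.5] 0.82 [548.98771194 332.34195713  95.        ]
tube_mouth [139.6, 64.1] 0.77 [525.46571555 -14.34850209  95.        ]
ejector_grip [81.9, 35.0] 0.92 [513.80306999 -79.18491243 125.        ]
ejector_grip [117.4, 156.3] 0.86 [610.25142734  10.14285144 125.        ]
ejector_grip [120.6, 63.7] 0.64 [528.10901105 -16.20552126 125.        ]
ejector_grip [102.6, 85.4] 0.31 [552.86682955 -29.52131441 125.        ]
```

View pics/w1.png

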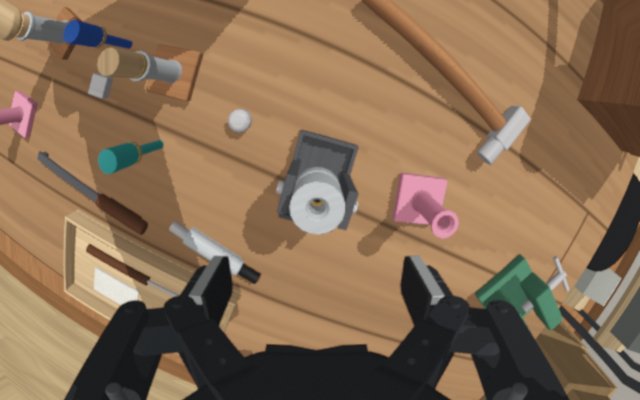

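Wrist view: the bore mouth is at about (318,206) in the middle of the shell. The network's 0.57 mark at (317,207) agrees and gives (581.5, 203). Next I'll view the rod from the same relative pose, so calibration errors cancel.

```bash
python3 - <<'E'
from h import *
to((516,-24,278),7)
E
```

```text
t 3.12 pos [570.58 194.04 245.95] axes [[-0.91, -0.415, 0.001], [-0.415, 0.91, 0.001], [-0.001, 0.0, -1.0]] F [ 0.5  0.1 -0. ] tool cm [ 14.011 -17.573  -3.221] per row [ 2.002 -2.51  -0.46 ]
```

Request:
send_rows(deltas=[8.5,2,-2.5,-0.46,0,0,0,8.5,2,-2.5,-0.46,0,0,0,8.5,2,-2.5,-0.46,0,0,0,8.5,2,-2.5,-0.46,0,0,0,8.5,2,-2.5,-0.46,0,0,0,8.5,2,-2.5,-0.46,0,0,0,8.5,2,-2.5,-0.46,0,0,0,5.5,0,0,0,0,0,0,5.5,0,0,0,0,0,0,5.5,0,0,0,0,0,0,5.5,0,0,0,0,0,0])

```text
time: 4.03
eef_pos: [516.0, -22.1, 277.3]
ee_rot: [0.669, -3.069, -0.001]
ft_force: [0.0, 0.5, 0.0]
grip_width: 0.65
gripper_force: 0.0
```

```bash
python3 - <<'E'
from h import *
to((527,-17,200),3); s=read_state(); im,_=snapshot("wrist"); cv2.imwrite("pics/w2.png",cv2.resize(im[100:300,200:440,::-1],(720,600),interpolation=3))
def fit(g,z,r0,r1,sc=4):
    g=cv2.resize(g,None,fx=sc,fy=sc,interpolation=3)
    c=cv2.HoughCircles(g,cv2.HOUGH_GRADIENT_ALT,1.5,20,param1=120,param2=.6,minRadius=r0*sc,maxRadius=r1*sc)
    return [] if c is None else c[0]
g=cv2.cvtColor(im,cv2.COLOR_RGB2GRAY)[140:270,250:390]
for c in fit(g,145,8,40)[:5]:
    p=((c[0]+.5)/4-.5+250,(c[1]+.5)/4-.5+140); print("rod circ",p,c[2]/4,wmap(s["eef_pos"],s["ee_rot"],p,145))
for n,z in(("ejector_grip",125),("tube_mouth",95)):
  for m in mark_of("wrist",n): print(n,m["position"],m["conf"],wmap(s["eef_pos"],s["ee_rot"],m["position"],z))
g1=cv2.cvtColor(cv2.imread("pics/w1.png"),cv2.COLOR_BGR2GRAY)[140:270,250:390]
for c in fit(g1,111,4,40)[:6]:
    p=((c[0]+.5)/4-.5+250,(c[1]+.5)/4-.5+140); print("shell circ",p,c[2]/4,wmap(np.array([570.64,196.23,244.09]),np.array([0.671,-3.067,0.001]),p,111))
E
```

```text
t 4.03 pos [515.95 -22.12 277.3 ] axes [[-0.909, -0.416, -0.0], [-0.416, 0.909, 0.0], [0.0, 0.0, -1.0]] F [0.  0.5 0. ] tool cm [-1.218e+00  3.000e-03  7.730e+00] per row [-4.060e-01  1.000e-03  2.577e+00]
ejector_grip [242.4, 147.3] 0.84 [ 508.49995871 -100.12287621  125.        ]
ejector_grip [290.4, 273.2] 0.81 [611.71442248  -7.38721968 125.        ]
ejector_grip [316.0, 200.8] 0.55 [527.51067109 -16.25058017 125.        ]
tube_mouth [317.6, 190.6] 0.95 [525.43706391 -15.34718365  95.        ]
tube_mouth [522.4, 300.8] 0.88 [550.71562155 333.94067369  95.        ]
tube_mouth [75.5, 206.3] 0.69 [ 677.97883579 -302.96330554   95.        ]
```

View pics/w2.png

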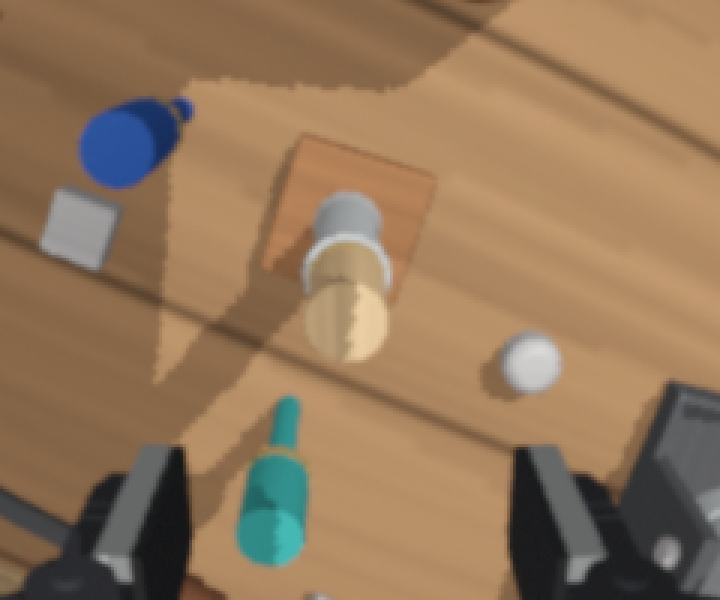

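The crop shows the handle top at about (347,321), i.e. pixel (315.6,206.9), and the tube rim at (347,271), i.e. (315.6,190.3). The turquoise and blue look-alikes are well clear of the rod.

```bash
python3 - <<'E'
from h import *
s=read_state();p=np.array([515.95,-22.12,277.3]);r=np.array([0.669,-3.069,-.001])
print(wmap(p,r,(315.6,206.9),145),wmap(p,r,(315.6,190.3),95))
to((526.7,-16.3,120),8)
E
```

```text
[526.92055799 -16.87219784 145.        ] [525.92156149 -17.35499716  95.        ]
t 4.18 pos [516.13 -21.76 277.1 ] axes [[-0.909, -0.417, -0.001], [-0.417, 0.909, -0.0], [0.001, 0.0, -1.0]] F [-0.7 -0.2  0.4] tool cm [-1.199  0.052 15.709] per row [-0.15   0.006  1.964]
```

Request:
send_rows(deltas=[5.5,-0.6,0,2,0,0,0,5.5,-0.57,0,2,0,0,0,5.5,0,0,2.5,0,0,0,5.5,0,0,2.5,0,0,0,5.5,0,0,2.5,0,0,0,5.5,0,0,2,0,0,0,5.5,0,0,1.5,0,0,0,5.5,0,0,0.7,0,0,0,5.5,0,0,0,0,0,0,5.5,0,0,0,0,0,0], force=50)

```text
time: 5.02
eef_pos: [527.0, -17.4, 121.0]
ee_rot: [-0.669, 3.069, -0.001]
ft_force: [0.2, 0.2, 0.5]
grip_width: 0.645
gripper_force: 0.0
```

```bash
python3 - <<'E'
from h import *
to((526.6,-16.9,120)); im,_=snapshot("wrist"); cv2.imwrite("pics/w3.png",im[...,::-1])
E
```

```text
t 5.02 pos [526.98 -17.39 121.  ] axes [[-0.909, -0.416, 0.0], [-0.416, 0.909, -0.0], [0.0, -0.0, -1.0]] F [0.2 0.2 0.5] tool cm [0.014 0.06  0.1  ] per row [0.014 0.06  0.1  ]
```

View pics/w3.png

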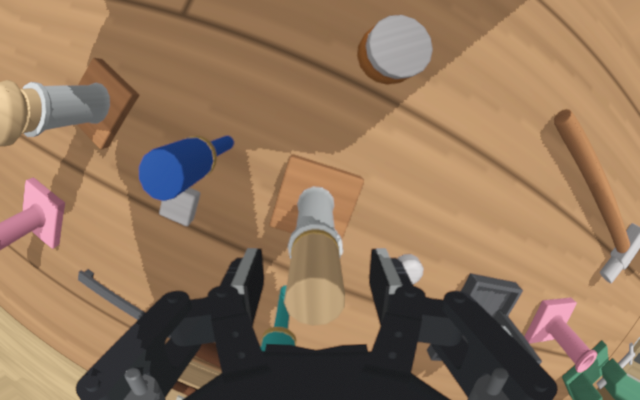

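The handle sits centred between the pads, at about (315,285). Closing.

Request:
send_rows(deltas=[1.5,0,0,0,0,0,0,1.5,0,0,0,0,0,0,1.5,0,0,0,0,0,0,1.5,0,0,0,0,0,0,1.5,0,0,0,0,0,0,1.5,0,0,0,0,0,0,1.5,0,0,0,0,0,0,1.5,0,0,0,0,0,0], force=60)

```text
time: 5.73
eef_pos: [527.3, -17.5, 121.7]
ee_rot: [-0.668, 3.068, -0.0]
ft_force: [-0.7, 1.1, 6.1]
grip_width: 0.288
gripper_force: 58.8
```

Request:
send_rows(deltas=[1.5,0,0,-0.5,0,0,0,1.5,0,0,-1,0,0,0,1.5,0,0,-1.5,0,0,0,1.5,0,0,-1.5,0,0,0,1.5,0,0,-1.5,0,0,0,1.5,0,0,-1.5,0,0,0,1.5,0,0,-1.5,0,0,0,1.5,0,0,-0.8,0,0,0,1.5,0,0,0,0,0,0,1.5,0,0,0,0,0,0,1.5,0,0,0,0,0,0])

```text
time: 6.65
eef_pos: [526.3, -17.5, 217.2]
ee_rot: [0.668, -3.068, -0.001]
ft_force: [-0.7, 0.3, -2.1]
grip_width: 0.286
gripper_force: 59.0
```

```bash
python3 - <<'E'
from h import *
to((581.7,203,216),10)
P={}
for c in("scene","side"):
    im,d=snapshot(c); cv2.imwrite(f"pics/{c}2.png",im[...,::-1])
    for n in("ejector_tip","ejector_grip"): print(c,n,[(m["position"],m["conf"]) for m in mark_of(c,n)])
a=cv2.imread("pics/scene2.png")[110:240,230:380];b=cv2.imread("pics/side2.png")[120:250,270:420]
cv2.imwrite("pics/lift.png",cv2.resize(np.hstack([a,b]),(780,338),interpolation=3))
E
```

```text
t 6.65 pos [526.26 -17.52 217.22] axes [[-0.909, -0.416, -0.002], [-0.416, 0.909, 0.0], [0.002, 0.001, -1.0]] F [-0.7  0.3 -2.1] tool cm [-14.211  17.751   0.114] per row [-1.421  1.775  0.011]
scene ejector_tip [([316.0, 241.0], 0.61), ([218.2, 220.9], 0.57), ([304.3, 178.7], 0.55), ([273.2, 213.0], 0.53), ([305.4, 186.7], 0.41)]
scene ejector_grip [([304.6, 147.9], 0.75), ([315.8, 220.2], 0.68), ([266.6, 185.9], 0.65)]
side ejector_tip [([302.3, 218.9], 0.7), ([343.3, 199.8], 0.57)]
side ejector_grip [([378.2, 186.8], 0.78), ([347.5, 161.2], 0.7)]
```

View pics/lift.png

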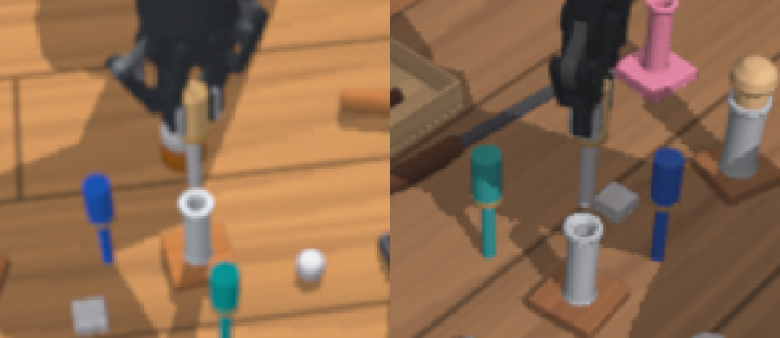

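Request:
send_rows(deltas=[1.5,-1,1.25,0,0,0,0,1.5,-1.6,2,0,0,0,0,1.5,-1.6,2,0,0,0,0,1.5,-1.6,2,0,0,0,0,1.5,-1.6,2,0,0,0,0,1.5,-1.6,2,0,0,0,0,1.5,-1.6,2,0,0,0,0,1.5,-1.6,2,0,0,0,0,1.5,-1.3,1.6,0,0,0,0,1.5,-0.7,0.8,0,0,0,0,1.5,0,0,0,0,0,0,1.5,0,0,0,0,0,0])

```text
time: 7.95
eef_pos: [582.4, 202.0, 218.0]
ee_rot: [0.669, -3.068, 0.001]
ft_force: [-0.5, -0.0, -1.4]
grip_width: 0.291
gripper_force: 59.0
```

```bash
python3 - <<'E'
from h import *
for i in range(3): to((582,202.6,216)); snapshot("scene")
P={}
for c in("scene","side"):
    im,d=snapshot(c); cv2.imwrite(f"pics/{c}3.png",im[...,::-1])
    for n in("ejector_tip","bore_mouth"): print(c,n,[(m["position"],m["conf"]) for m in mark_of(c,n)])
a=cv2.imread("pics/scene3.png")[130:230,350:450];b=cv2.imread("pics/side3.png")[200:300,190:290]
cv2.imwrite("pics/over.png",cv2.resize(np.hstack([a,b]),(800,400),interpolation=3))
E
```

```text
t 7.95 pos [582.39 202.03 217.99] axes [[-0.909, -0.416, -0.001], [-0.416, 0.909, -0.001], [0.001, -0.0, -1.0]] F [-0.5 -0.  -1.4] tool cm [0.011 0.068 0.199] per row [0.011 0.068 0.199]
t 8.0 pos [582.41 201.5  218.35] axes [[-0.91, -0.416, -0.0], [-0.416, 0.91, -0.0], [0.001, -0.0, -1.0]] F [-0.   0.1 -1. ] tool cm [-0.009  0.118  0.235] per row [-0.009  0.118  0.235]
t 8.05 pos [582.43 201.23 218.63] axes [[-0.91, -0.415, -0.0], [-0.415, 0.91, -0.0], [0.0, -0.0, -1.0]] F [-0.3  0.3 -0.9] tool cm [-0.018  0.143  0.263] per row [-0.018  0.143  0.263]
scene ejector_tip [([273.8, 211.8], 0.76), ([405.4, 188.1], 0.72), ([317.8, 241.9], 0.58)]
scene bore_mouth [([403.3, 192.5], 0.94), ([350.5, 214.3], 0.52)]
side ejector_tip [([304.5, 219.2], 0.96), ([370.8, 219.2], 0.86), ([239.2, 247.3], 0.78), ([248.4, 282.8], 0.39)]
side bore_mouth [([237.7, 250.0], 0.86)]
```

View pics/over.png

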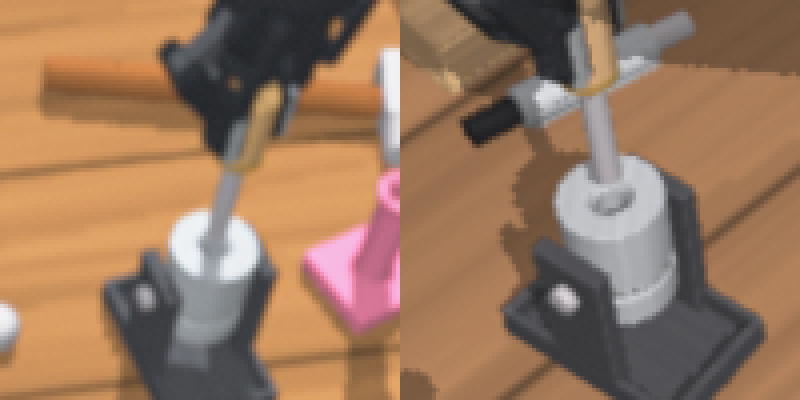

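```bash
python3 - <<'E'
from h import *
z=122
print("side tip",at_z("side",(241.2,244.4),z),"bore",at_z("side",(242.5,250.3),111))
print("scene tip",at_z("scene",(403.5,190.5),z),"bore",at_z("scene",(403.4,191),111), at_z("scene",(403.3,192.5),111))
to((582,202.6,205))
E
```

```text
side tip [581.29782307 202.43758142 122.        ] bore [576.80509063 204.80936871 111.        ]
scene tip [588.07321721 199.65844805 122.        ] bore [581.77130935 203.07531785 111.        ] [585.88271823 201.70340164 111.        ]
t 8.4 pos [582.48 201.61 218.73] axes [[-0.91, -0.415, 0.0], [-0.415, 0.91, 0.0], [-0.0, 0.0, -1.0]] F [-0.1 -0.  -0.5] tool cm [0.003 0.11  1.373] per row [0.003 0.11  1.373]
```

Request:
send_rows(deltas=[1.5,0.1,0.15,0,0,0,0,1.5,0,0,0.4,0,0,0,1.5,0,0,0.4,0,0,0,1.5,0,0,0.4,0,0,0,1.5,0,0,0.4,0,0,0,1.5,0,0,0.4,0,0,0,1.5,0,0,0.2,0,0,0,1.5,0,0,0,0,0,0])

```text
time: 9.07
eef_pos: [580.8, 202.9, 195.6]
ee_rot: [0.668, -3.069, 0.0]
ft_force: [0.0, -0.3, -1.5]
grip_width: 0.288
gripper_force: 59.0
```

Request:
send_rows(deltas=[1.5,0,0,0.5,0,0,0,1.5,0,0,0.5,0,0,0,1.5,0,0,0.5,0,0,0,1.5,0,0,0.4,0,0,0,1.5,0,0,0.4,0,0,0,1.5,0,0,0.4,0,0,0,1.5,0,0,0,0,0,0])

```text
time: 9.65
eef_pos: [580.9, 203.0, 169.6]
ee_rot: [-0.669, 3.069, 0.0]
ft_force: [-0.2, -0.5, -2.3]
grip_width: 0.286
gripper_force: 59.4
```

```bash
python3 - <<'E'
from h import *
to((580.9,203,140))
for c in("scene","side"):
    im,d=snapshot(c); cv2.imwrite(f"pics/{c}4.png",im[...,::-1])
a=cv2.imread("pics/scene4.png")[130:230,350:450];b=cv2.imread("pics/side4.png")[200:300,190:290]
cv2.imwrite("pics/in.png",cv2.resize(np.hstack([a,b]),(800,400),interpolation=3))
E
```

```text
t 9.65 pos [580.92 203.02 169.59] axes [[-0.909, -0.416, 0.0], [-0.416, 0.909, 0.0], [-0.001, 0.0, -1.0]] F [-0.2 -0.5 -2.3] tool cm [ 5.000e-03 -1.000e-03  2.959e+00] per row [ 5.000e-03 -1.000e-03  2.959e+00]
```

View pics/in.png

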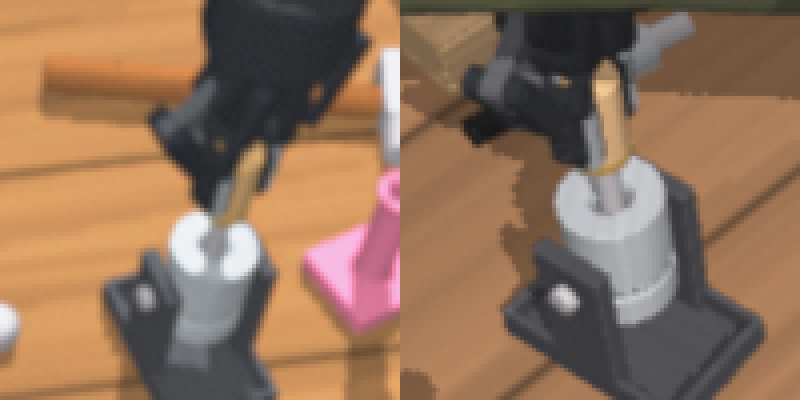

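The rod is inside the bore, with the shoulder about 30 mm above the shell. I'll keep pushing.

Request:
send_rows(deltas=[1.5,0,0,0.4,0,0,0,1.5,0,0,0.4,0,0,0,1.5,0,0,0.4,0,0,0,1.5,0,0,0.3,0,0,0])

```text
time: 10.08
eef_pos: [581.2, 202.9, 155.4]
ee_rot: [-0.668, 3.068, -0.0]
ft_force: [-1.8, 0.9, 6.5]
grip_width: 0.29
gripper_force: 59.6
```

Request:
send_rows(deltas=[1.5,0,0,0.3,0,0,0,1.5,0,0,0.3,0,0,0,1.5,0,0,0.3,0,0,0,1.5,0,0,0.2,0,0,0])

```text
time: 10.42
eef_pos: [580.8, 202.9, 142.5]
ee_rot: [0.668, -3.069, -0.0]
ft_force: [0.5, 0.8, -1.5]
grip_width: 0.286
gripper_force: 59.4
```

Request:
send_rows(deltas=[1.5,0,0,0.2,0,0,0,1.5,0,0,0.1,0,0,0,1.5,0,0,0,0,0,0])

```text
time: 10.67
eef_pos: [580.8, 202.8, 139.7]
ee_rot: [0.668, -3.069, 0.0]
ft_force: [0.1, 0.4, -0.9]
grip_width: 0.29
gripper_force: 59.3
```

```bash
python3 - <<'E'
from h import *
to((580.9,203,218))
for c in("scene","side"):
    im,d=snapshot(c); cv2.imwrite(f"pics/{c}5.png",im[...,::-1])
    for n in("bushing","bushing_center"): print(c,n,[(np.round(m["position"],1),round(m["conf"],2)) for m in mark_of(c,n)])
    print([(m["extent"],round(m["conf"],2)) for m in masks_of(c,"bushing")])
a=cv2.imread("pics/scene5.png")[130:230,350:450];b=cv2.imread("pics/side5.png")[200:300,190:290]
cv2.imwrite("pics/drop.png",cv2.resize(np.hstack([a,b]),(800,400),interpolation=3))
E
```

```text
t 10.67 pos [580.78 202.82 139.74] axes [[-0.91, -0.416, -0.001], [-0.416, 0.91, -0.0], [0.001, 0.0, -1.0]] F [ 0.1  0.4 -0.9] tool cm [-0.011  0.012 -7.826] per row [-0.011  0.012 -7.826]
scene bushing [(array([397.6, 213.5]), 0.58)]
scene bushing_center [(array([394. , 215.5]), 0.44), (array([407.3, 191.8]), 0.34), (array([268.3, 230.9]), 0.31)]
[]
side bushing [(array([240.5, 249.1]), 0.54), (array([245.6, 280.2]), 0.43)]
side bushing_center [(array([247.3, 279.4]), 0.48)]
[([245.4, 282.4, 251.8, 286.6], 0.46)]
```

View pics/drop.png

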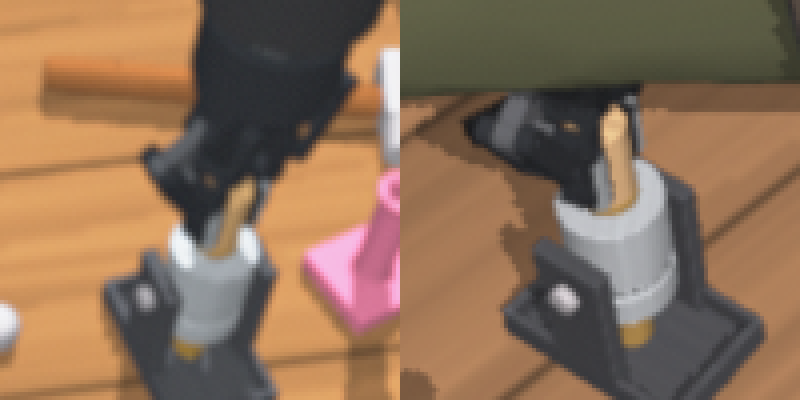

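Brass shows under the shell, at side (248,282) and scene (397,217). I'll check its height by depth, since I've used all 10 pictures.

```bash
cat >> h.py <<'E'
def cloud(c):
    im,D=snapshot(c);P=camera_params(c);K=np.array(P["camera_matrix"]);T=np.array(P["pose"])
    v,u=np.indices(D.shape);p=np.stack([(u-K[0,2])/K[0,0]*D,-(v-K[1,2])/K[1,1]*D,-D],-1)
    W=p@T[:3,:3].T+T[:3,3];W[D==0]=np.nan;return im,W
def brass():
    for c,(l,t,r,b) in {"side":(240,272,258,292),"scene":(388,208,404,224)}.items():
        im,W=cloud(c);h=cv2.cvtColor(im,cv2.COLOR_RGB2HSV)[t:b,l:r];m=(h[...,1]>110)&(h[...,0]>8)&(h[...,0]<35)
        q=W[t:b,l:r][m];print(c,m.sum(),"mean",np.nanmean(q,0),"zmin/max",np.nanmin(q,0),np.nanmax(q,0))
E
python3 - <<'E'
from h import *
np.set_printoptions(precision=1,suppress=True)
brass();to((580.9,203,218))
E
```

```text
side 32 mean [571.7 207.8  15.7] zmin/max [556.3 199.9   8. ] [577.  225.2  49.7]
scene 14 mean [589.4 200.   13. ] zmin/max [584.8 194.8   5.7] [593.8 207.3  19.9]
t 11.17 pos [581.  203.  140.6] axes [[-0.909, -0.416, 0.0], [-0.416, 0.909, 0.0], [-0.0, 0.0, -1.0]] F [ 0.2 -0.3 -1.1] tool cm [ 0.   0.  -7.7] per row [ 0.   0.  -7.7]
```

The bushing is standing on the tray floor, with its lower edge at z of about 6. Withdrawing the rod.

Request:
send_rows(deltas=[1.5,0,0,-0.5,0,0,0,1.5,0,0,-1,0,0,0,1.5,0,0,-1,0,0,0,1.5,0,0,-1,0,0,0,1.5,0,0,-1,0,0,0,1.5,0,0,-1,0,0,0,1.5,0,0,-1,0,0,0,1.5,0,0,-1,0,0,0,1.5,0,0,-0.6,0,0,0,1.5,0,0,0,0,0,0,1.5,0,0,0,0,0,0])

```text
time: 12.08
eef_pos: [581.0, 203.1, 221.6]
ee_rot: [-0.668, 3.069, 0.001]
ft_force: [0.4, 0.5, -2.1]
grip_width: 0.288
gripper_force: 59.0
```

```bash
python3 - <<'E'
from h import *
np.set_printoptions(precision=1,suppress=True)
brass();to((526.8,-17.3,219),10)
E
```

```text
side 32 mean [571.7 207.9  15.9] zmin/max [556.7 200.3   5.7] [576.6 224.9  48.9]
scene 14 mean [589.8 199.8  13.6] zmin/max [586.3 194.3   8.5] [593.  206.8  19.8]
t 12.18 pos [580.6 202.9 220.6] axes [[-0.909, -0.416, -0.001], [-0.416, 0.909, -0.0], [0.001, 0.0, -1.0]] F [-0.1 -1.1 -1.4] tool cm [ 14.1 -17.8   0.2] per row [ 1.4 -1.8  0. ]
```

Request:
send_rows(deltas=[1.5,1,-1.25,0,0,0,0,1.5,1.6,-2,0,0,0,0,1.5,1.6,-2,0,0,0,0,1.5,1.6,-2,0,0,0,0,1.5,1.6,-2,0,0,0,0,1.5,1.6,-2,0,0,0,0,1.5,1.6,-2,0,0,0,0,1.5,1.6,-2,0,0,0,0,1.5,1.3,-1.6,0,0,0,0,1.5,0.6,-0.95,0,0,0,0,1.5,0,0,0,0,0,0,1.5,0,0,0,0,0,0])

```text
time: 13.18
eef_pos: [526.5, -18.1, 221.2]
ee_rot: [0.666, -3.07, -0.0]
ft_force: [0.4, -0.1, -0.9]
grip_width: 0.286
gripper_force: 59.1
```

Request:
send_rows(deltas=[1.5,0,0,0,0,0,0,1.5,0,0,0,0,0,0,1.5,0,0,0,0,0,0])

```text
time: 13.43
eef_pos: [526.8, -16.9, 221.2]
ee_rot: [0.67, -3.069, -0.0]
ft_force: [1.2, 0.0, -1.2]
grip_width: 0.291
gripper_force: 59.1
```

Request:
send_rows(deltas=[1.5,0,0,0.7,0,0,0,1.5,0,0,0.7,0,0,0,1.5,0,0,0.7,0,0,0,1.5,0,0,0.5,0,0,0,1.5,0,0,0.5,0,0,0,1.5,0,0,0.5,0,0,0,1.5,0,0,0.4,0,0,0,1.5,0,0,0,0,0,0])

```text
time: 14.1
eef_pos: [526.3, -17.6, 180.3]
ee_rot: [0.668, -3.068, -0.0]
ft_force: [-0.5, -0.2, -1.2]
grip_width: 0.287
gripper_force: 59.1
```

In the tube with no side force. Continuing down to about 3 mm short of home.

Request:
send_rows(deltas=[1.5,0,0,0.7,0,0,0,1.5,0,0,0.7,0,0,0,1.5,0,0,0.7,0,0,0,1.5,0,0,0.7,0,0,0,1.5,0,0,0.7,0,0,0,1.5,0,0,0.7,0,0,0,1.5,0,0,0.6,0,0,0,1.5,0,0,0.4,0,0,0,1.5,0,0,0.3,0,0,0,1.5,0,0,0,0,0,0,1.5,0,0,0,0,0,0])

```text
time: 15.02
eef_pos: [526.8, -17.6, 126.6]
ee_rot: [-0.668, 3.07, -0.0]
ft_force: [0.0, 0.3, -1.0]
grip_width: 0.287
gripper_force: 59.1
```

Request:
send_rows(deltas=[1.5,0,0,0.2,0,0,0,1.5,0,0,0.2,0,0,0,1.5,0,0,0.1,0,0,0,1.5,0,0,0,0,0,0])

```text
time: 15.35
eef_pos: [526.8, -17.5, 121.8]
ee_rot: [-0.668, 3.069, 0.0]
ft_force: [0.7, 0.7, 0.4]
grip_width: 0.285
gripper_force: 59.7
```

Request:
send_rows(deltas=[1.5,0,0,0.05,0,0,0,1.5,0,0,0,0,0,0,3,0,0,0,0,0,0,3.5,0,0,0,0,0,0,4.5,0,0,0,0,0,0,5.5,0,0,0,0,0,0,5.5,0,0,0,0,0,0,5.5,0,0,0,0,0,0,5.5,0,0,0,0,0,0,5.5,0,0,0,0,0,0])

```text
time: 16.18
eef_pos: [526.7, -17.6, 120.9]
ee_rot: [0.668, -3.07, -0.0]
ft_force: [0.1, -0.2, -0.1]
grip_width: 0.646
gripper_force: 0.0
```

Request:
send_rows(deltas=[5.5,0,0,-0.5,0,0,0,5.5,0,0,-1.5,0,0,0,5.5,0,0,-2,0,0,0,5.5,0,0,-2,0,0,0,5.5,0,0,-2,0,0,0,5.5,0,0,-2,0,0,0,5.5,0,0,-2,0,0,0,5.5,0,0,-2,0,0,0,5.5,1.2,0,-1.6,0,0,0,5.5,0,0,0,0,0,0,5.5,0,0,0,0,0,0,5.5,0,0,0,0,0,0])

```text
time: 17.18
eef_pos: [515.7, -22.4, 276.5]
ee_rot: [0.668, -3.069, -0.001]
ft_force: [-0.2, 0.2, -0.4]
grip_width: 0.645
gripper_force: 0.0
```

```bash
python3 - <<'E'
from h import *
np.set_printoptions(precision=1,suppress=True)
brass();to((527,-17,219))
for c,(l,t,r,b) in {"scene":(292,163,322,222),"side":(330,183,360,250)}.items():
    im,W=cloud(c);W=W[t:b,l:r].reshape(-1,3);W=W[(np.hypot(W[:,0]-527,W[:,1]+17)<22)]
    q=W[(W[:,2]>138)&(W[:,2]<160)];print(c,len(q),np.median(q[:,2]),np.percentile(W[:,2],[97,99.5]),q.min(0),q.max(0))
# change since the first pictures
for c in("scene","side"):
    a=cv2.imread(f"pics/{c}.png");b=snapshot(c)[0][...,::-1];d=cv2.absdiff(a,b).max(2)>70
    n,_,st,ce=cv2.connectedComponentsWithStats(d.astype(np.uint8));print(c,[(st[i].tolist()) for i in range(1,n) if st[i,4]>15])
E
```

```text
side 32 mean [571.3 208.   16.3] zmin/max [557.  200.7   8.1] [576.2 224.8  48.5]
scene 14 mean [589.8 199.7  13.6] zmin/max [586.2 194.6   8. ] [592.5 206.   19.2]
t 17.28 pos [515.6 -22.5 275.8] axes [[-0.909, -0.416, -0.002], [-0.416, 0.909, -0.0], [0.002, 0.001, -1.0]] F [-0.6  0.2 -0.9] tool cm [-1.3  0.   5.7] per row [-1.3  0.   5.7]
scene 98 145.06074319404286 [146.2 148. ] [515.6 -30.2 138.2] [541.3  -5.  148.7]
side 120 144.46657692214302 [145.4 146.6] [511.5 -29.6 138.1] [537.8  -3.9 147.6]
scene [[0, 0, 86, 88, 2548], [21, 0, 17, 16, 139], [262, 0, 19, 7, 92], [253, 39, 16, 25, 209], [319, 40, 27, 37, 600], [265, 79, 68, 60, 1294], [307, 82, 13, 12, 87], [203, 183, 13, 6, 44], [312, 212, 6, 7, 25], [327, 377, 10, 3, 16]]
side [[228, 0, 236, 153, 10533], [563, 0, 64, 18, 484], [622, 18, 10, 12, 60], [377, 62, 8, 6, 30], [358, 79, 13, 8, 44], [510, 79, 9, 18, 58], [354, 92, 16, 23, 172], [518, 143, 122, 199, 11185], [408, 144, 11, 11, 89], [371, 146, 7, 4, 16], [377, 147, 10, 6, 20], [197, 148, 21, 12, 21], [343, 191, 7, 4, 16], [443, 197, 11, 14, 110], [596, 212, 44, 82, 1768], [247, 281, 4, 5, 16], [586, 290, 16, 12, 68], [559, 311, 22, 39, 398], [488, 343, 28, 57, 712], [632, 344, 8, 15, 36], [554, 349, 12, 11, 63], [599, 382, 19, 18, 96]]
```

The rod is home: its top is at 145 mm, the same as at the start. The bushing is in the tray and the arm is clear. The small colour changes near the other things look like arm shadow, and the arm never went near them. Handing in.

```bash
python3 -c "
from rig import close_job; print(close_job())"
```

```text
the job is handed in; nothing more can be done
None
```

I've handed the job in: the bushing was knocked out into the catch tray, and the knock-out rod is back fully home in its own tube, with everything else left untouched, at about 17 s of the 56 s.

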